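# Switch the transmitter to the dummy load and hold the test key

## Robot

A 6-joint arm with a two-finger parallel gripper is mounted at the origin on a cart in front of the work surface, level with it; the furniture and walls round the work are solid. World frame = base frame: x ahead of the robot, y to its left, z up, the work surface at z = 0. Lengths are in mm, angles in rad, forces in N, time in s.
With the tool pointing down it reaches from about 350 to 875 mm from the base axis. Payload 4.2 kg.
Tool frame: the origin (TCP) lies at the very end of the fingers, on their centre line; the grasp point (between the pads) lies 19 mm behind it; z points along the fingers, y is the line along which they close (so a half turn about z gives the same grasp; the last joint's range is limited). The gripper opens to 85 mm and grips with 20 to 120 N. Pads are 22 mm wide; open, the fingers measure 114 mm over their backs; the gripper's body (76 mm by 85 mm) begins 54 mm behind the grasp point. The pads swing forward as they close: fully open they stand 13 mm farther back than shut.
Start: joints at [1.454, 0.385, 0.008, 0, -1.194, -0.259], TCP at [229.352, 581.375, 231.312] pointing down, gripper open.
Joint ranges: [-3.14, 3.14], [-1.21, 2.06], [-1.07, 1.41], [-3.16, 2.05], [-2.99, -0.16], [-3.1, 3.1]. Speed limits (rad/s): [2.79, 2.79, 3.14, 3.14, 3.14, 3.14].

## Interface

Orientations are given as a unit quaternion [x, y, z, w].
In Python, from bench import arm gives the robot as it stands. The module is installed in compiled form; this text tells all that it offers.
- The arm moves only by the tool drive_tool, never from a script. Its argument "targets" is a list of rows, each a list of 5 numbers: the closure, from -1 (fully open) to 1 (shut), then the shift along the tool's x, y, z in mm, then the turn about the tool's z in degrees. In form: [[grip, tx, ty, tz, roll], ...]. A call has 1 to 12 rows; each row is the pose to reach, as a shift and turn from the pose commanded when the call began, along the tool's axes at that moment; what a row does not reach only later rows make up. A row lasts 1/10 s, in which the tool goes at most 50 mm and 8.59 degrees, less where a joint would pass 70% of its speed; a pose out of reach is approached as far as the arm can. A call with a gripper value outside its range is refused whole. The fingers move at their own pace and stop on an object; the grip force is fixed at half the most. Time passes only in rows, so rows that repeat a pose let the fingers close. It gives the time, the measured TCP pose, the force, the opening and the grip force at its end, in the units of the state.
- arm.read_state(): the state, without advancing time (a new reading comes with each control period).
- arm.get_image(name): name is "scene" or "top"; returns the picture (384x512x3 uint8, blue, green, red); there is no depth.
- arm.camera_params(name): a dict with "fov_y" (degrees; the focal length in pixels is half the picture's height over the tangent of half this angle, whatever the lens; pixels are square), "cx", "cy" (the principal point, pixels), "rvec" (rotation vector, rad) and "tvec" (3), from world to camera coordinates, as OpenCV has them. Camera axes: x right, y down, z forward; pixel columns grow to the right and rows downward; lengths in mm; the calibration is good to about 2 mm. A picture is of the moment at which its call begins. camera_params takes no time and is no camera call.
- arm.job_done(): hands the job in; it is judged then, once.
The state is a dict: "clock": time; "joints": joint angles; "joint_vel": joint speeds; "joint_efforts": joint torques, N m; "position": TCP position; "ee_rot": TCP orientation; "contact_force": force on the tool from outside, world axes, zero at the start; "wrist_torque": the same for the moment, N m; "gripper_width": finger opening in mm; "grasp_force": force on a finger pad.
Only numpy, scipy, OpenCV 4.12 (cv2) and the standard library are available. Lean on these libraries where they do the work, as an engineer would, in place of code of your own. Each camera call takes 0.05 s, during which the arm holds its last target. There are 200 camera calls.

## Task

Push the black selector arm round with a fingertip until it points straight at the black finned dummy load that is fitted on one of the selector's three ports; only then push the red spring-return key lever all the way over to its stop, and finish with the finger still holding it there. Push gently, do not grip or pinch the arm or the lever, and leave the loose things on the table where they are.

Things in the scene. Friction and masses are not known exactly. Their poses are not given: they have to be found in the camera images.
- panel: Coax selector, fixed: plate 12 mm thick with a round grey drum (radius 50, top z 48 mm). Origin: on the arm's turning axis, at table height; z up, x through the middle port. Plate spans x -60..170, y -140..140 mm. Three ports 140 mm from the axis at -0.9, 0 and +0.9 rad from x (counterclockwise from above positive), an upright fitting on each; a black line runs to each port
- selector_arm (a joint): Angle of the black selector arm, rad: 0 when it points along the panel's x, growing counterclockwise seen from above; end stops at -1.35 and +1.35. It turns level about the panel's vertical axis and stays where it is left (friction about 1.6 N at 75 mm from the axis)
- selector_tip (a point): Pointed free end of the selector arm, 97 mm from the axis, 62 mm above the table. The arm is a bar 14 mm wide, from z 52 to 72 mm, with a white line along its top; beyond the drum (50 mm from the axis) there is nothing under it but the plate 40 mm lower
- selector_aim (a point): Imagined point 140 mm from the axis straight ahead of the selector arm, 62 mm above the table: it lies over the port that the arm points at
- dummy_load: Dummy load: black finned cylinder, 44 mm in diameter and 76 mm high, standing fixed on one of the three ports (a like one at the back of the table is not meant), top 96 mm above the table. Origin: centre of its underside, on the port's centre
- port_adaptor: Silver stepped round coax adaptor, 20 mm in diameter, standing 36 mm high on another port, fixed; not the one wanted. Origin: on its axis
- port_attenuator: Silver hexagonal attenuator, 15 mm thick, standing 46 mm high on the remaining port, fixed; not the one wanted. Origin: on its axis
- key: Test key, fixed, left of the shut yellow case, with a tall bag behind it (keep the hand within 0.5 m of the base axis when crossing in front of the bag): plate 105 x 95 x 10 mm, dark round body (radius 30, top z 44 mm), two stop pins 43 mm from the axis, top z 66 mm. Origin: on the lever's vertical turning axis, at the table top; z up. At rest the lever points along the key's -x
- key_lever (a joint): Angle of the red key lever, rad: 0 at rest, growing clockwise seen from above (its free end moves towards the key's +y), stop at 0.8. A spring drives it back to 0; at 75 mm from the axis it takes about 0.6 N to start and 2.3 N at the stop
- key_tip (a point): Round free end of the red key lever, 88 mm from the axis, 57 mm above the table. The lever is a bar 12 mm wide (16 mm at the round end), from z 48 to 66 mm
- battery_pack: Black battery pack 88 x 54 x 19 mm, loose bystander. Origin: centre of its underside
- screw_tin: Light grey round tin 62 mm wide, 23 mm high, loose bystander. Origin: centre of its underside
- tape_roll: Roll of black tape 67 mm wide, 19 mm high, loose bystander. Origin: centre of its underside
- eyeglass_loupe: Black eye loupe 34 x 34 x 28 mm, loose bystander. Origin: centre of its underside
- battery_9v: Small block battery 48 x 26 x 18 mm, loose bystander. Origin: centre of its underside
- attenuator_6db: Silver attenuator lying on the table, 15 x 46 x 13 mm, loose bystander. Origin: centre of its underside

How it is judged (in metres and radians):
On the way, in this order (a step that is already met when the one before it is completed fails the run):
1. the selector arm points at the dummy load while the key is still at rest (horizontal distance between selector_aim and dummy_load below 0.016 m and value of joint key_lever below 0.2 rad), for 0.2 s.
2. the key lever is pushed over to its stop (value of joint key_lever above 0.65 rad), for 0.2 s.
At the end, for the whole second after the job is handed in: the selector arm points at the dummy load (aim point within 16 mm of its axis, about 6.5 degrees), the fingers no longer touch the panel, and they hold the key lever within 0.15 rad of its stop with more than 0.5 N (horizontal distance between selector_aim and dummy_load below 0.016 m and value of joint key_lever above 0.65 rad and contact force between the fingers and key above 0.5 N and contact force between the fingers and panel below 0.1 N); the arm keeps its last pose, push and grip.
It fails at once if the key was worked (over 0.3 rad) while the arm did not point at the dummy load (value of joint key_lever above 0.3 rad and not (horizontal distance between selector_aim and dummy_load below 0.016 m)).
It fails at once if the selector was gripped or forced (over 25 N) (contact force between the fingers and panel above 25 N).
It fails at once if the key was gripped or forced (over 25 N) (contact force between the fingers and key above 25 N).
It fails at once if a loose thing was moved more than 15 mm or lifted (distance of any of battery_pack, screw_tin, tape_roll, eyeglass_loupe, battery_9v, attenuator_6db from where it was at the start of the episode above 0.015 m).
It also fails if it takes over 51 s, if anything falls off the work surface, if the arm or the gripper's body presses on something with over 40 N, if the wrist force passes 120 N, or if a joint passes its speed limit or range.

## Working session

There is one attempt and no reset: what is moved stays moved. The work goes in short steps, Python scripts to look and compute and a tool call to move; the robot and the scene stay as the last step left them, time stands still between calls to the robot, and variables do not carry over. Pictures are saved under pics/ and viewed, at most 11 in all, crops included, and the job is handed in when it is done.

Besides the shell and the picture viewer there is one more tool, called after ">>>" in YAML: its name, and indented under it one key for each argument. drive_tool: Moves the arm, as the interface text tells. Its arguments: {"type":"object","properties":{"targets":{"type":"array","items":{"type":"array","items":{"type":"number"}}}},"required":["targets"]}

```bash
mkdir -p pics; cat > h.py <<'E'
import numpy as np,cv2
from bench import arm
def cam(n):
    p=arm.camera_params(n); f=192/np.tan(np.radians(p['fov_y'])/2)
    K=np.array([[f,0,p['cx']],[0,f,p['cy']],[0,0,1]]); R=cv2.Rodrigues(np.array(p['rvec'],float))[0]
    return K,R,np.array(p['tvec'],float).reshape(3)
def px2w(n,u,v,z):
    K,R,t=cam(n); d=R.T@np.linalg.inv(K)@np.array([u,v,1.]); c=-R.T@t
    return c+d*(z-c[2])/d[2]
def w2px(n,P):
    K,R,t=cam(n); q=(K@(R@np.asarray(P,float).T+t[:,None])).T; return q[:,:2]/q[:,2:]
E
python3 - <<'E'
from h import *
for n in ("scene","top"):
    im=arm.get_image(n); cv2.imwrite(f'pics/{n}0.png',im); K,R,t=cam(n); print(n,arm.camera_params(n),-R.T@t)
    cv2.imwrite(f'pics/{n}0b.png',cv2.resize(im,(800,600),interpolation=cv2.INTER_CUBIC))
print(arm.read_state())
E
```

```text
scene {'fov_y': 42.47025233782137, 'cx': 250.83424285266406, 'cy': 196.3795788716184, 'rvec': array([ 1.98383519, -0.74810833,  0.46371428]), 'tvec': array([-509.11097065,  211.03694945, 1084.66619989])} [-195.12945698 -954.47289528  728.79168962]
top {'fov_y': 54.278621031448495, 'cx': 260.8803688860063, 'cy': 193.3816257953778, 'rvec': array([ 2.176322  , -2.22959959,  0.09569422]), 'tvec': array([ -97.96034417,  579.43243381, 1004.43514244])} [ 515.14556367  -84.46667228 1040.05699808]
{'clock': 0.1, 'joints': array([ 1.45362240e+00,  3.85510146e-01,  6.76625316e-03, -4.14627800e-04,
       -1.19401764e+00, -2.58610985e-01]), 'joint_vel': array([ 0.00055464, -0.00221758,  0.00179371,  0.00190996, -0.00017113,
        0.00063191]), 'joint_efforts': array([-1.34607362e-04, -3.93319380e+01,  1.88929975e+01,  4.19791549e+00,
       -2.58616768e-03,  1.73842881e-06]), 'position': array([229.16847353, 580.90998243, 230.31707238]), 'ee_rot': array([ 9.82385304e-01, -1.86863885e-01, -1.22784722e-04,  9.93763543e-04]), 'contact_force': array([ 0.25821778, -0.38176627, -0.95739435]), 'wrist_torque': array([-0.01945702, -0.0101376 ,  0.00180346]), 'grasp_force': 0.0, 'gripper_width': 85.61036028931632}
```

View pics/top0b.png

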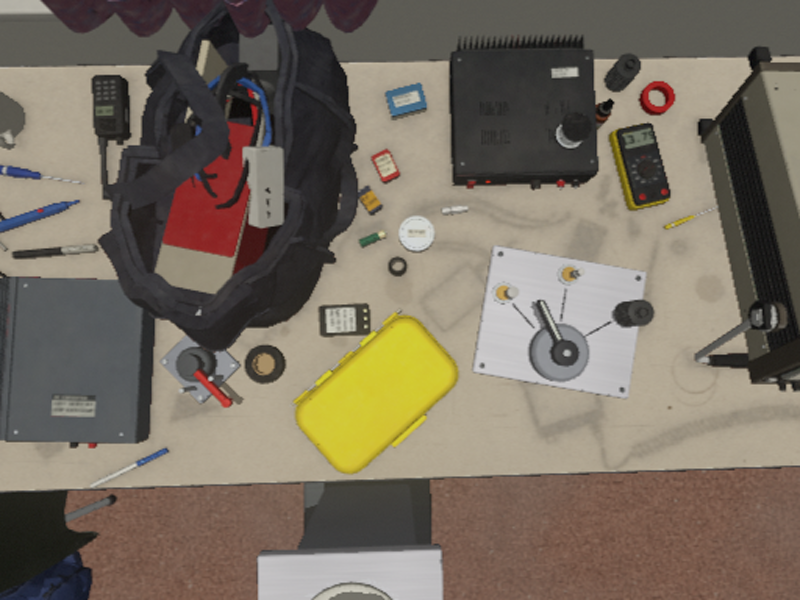

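View pics/scene0b.png

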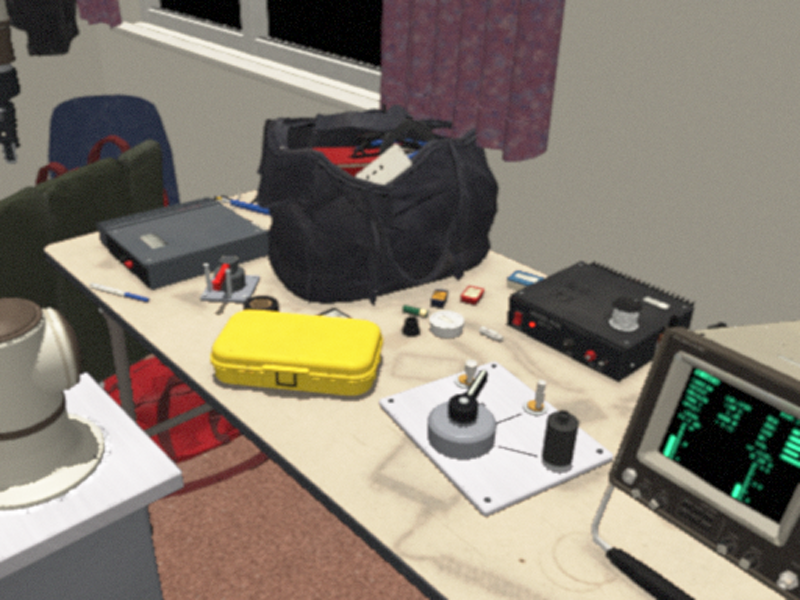

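The top view shows the panel: axis near (563,352) of 800, arm pointing at about (543,305), dummy load on the right at about (632,313). The key is at (197,362), with the red lever pointing to (228,402). I'll enlarge both areas.

```bash
python3 - <<'E'
from h import *
im=cv2.imread('pics/top0.png')
a=cv2.resize(im[155:258,300:420],None,fx=5,fy=5,interpolation=cv2.INTER_CUBIC)
b=cv2.resize(im[205:265,95:185],None,fx=8,fy=8,interpolation=cv2.INTER_CUBIC)
cv2.imwrite('pics/a.png',a);cv2.imwrite('pics/b.png',b)
E
```

```text
(no output)
```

View pics/a.png

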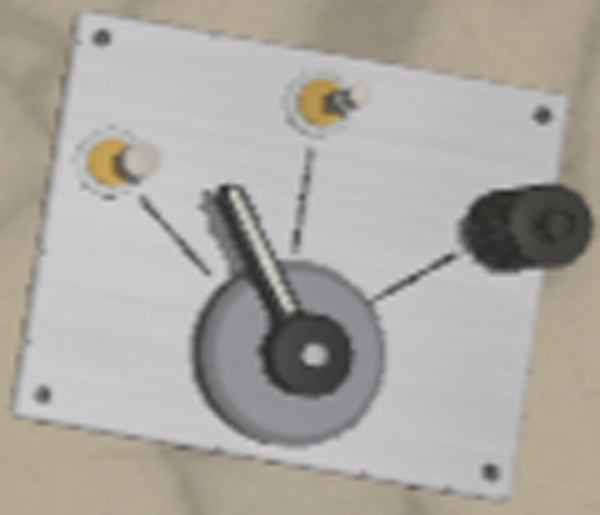

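View pics/b.png

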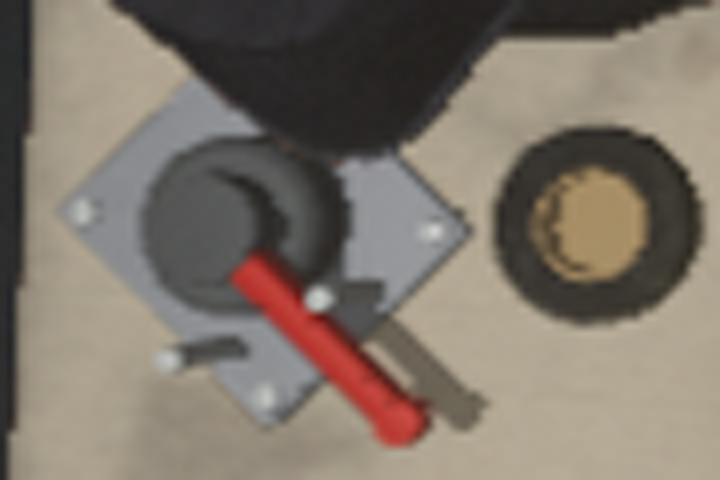

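```bash
python3 - <<'E'
from h import *
from scipy.optimize import least_squares
A=lambda u,v:(300+(u+.5)/5-.5,155+(v+.5)/5-.5)
B=lambda u,v:(95+(u+.5)/8-.5,205+(v+.5)/8-.5)
loc=np.array([[170,140,12],[170,-140,12],[-60,-140,12],[-60,140,12]],float)
pix=np.array([A(80,12),A(568,95),A(508,500),A(13,413)])
def T(p,L):
    c,s=np.cos(p[2]),np.sin(p[2]); L=np.atleast_2d(L); return np.c_[p[0]+c*L[:,0]-s*L[:,1],p[1]+s*L[:,0]+c*L[:,1],L[:,2]]
r=least_squares(lambda p:(w2px('top',T(p,loc))-pix).ravel(),[400,-300,0]);p=r.x
print('panel',p,r.fun.round(2))
print('dummy',T(p,[140*np.cos(-.9),140*np.sin(-.9),96]), 'seen top',px2w('top',*A(558,224),96))
print('drum centre seen',px2w('top',*A(289,352),48))
t=px2w('top',*A(229,188),72);print('tip',t); d=t[:2]-p[:2]
print('arm ang',np.arctan2(d[1],d[0])-p[2],np.hypot(*d))
print('KEY')
for n,q in dict(L=(60,210,10),R=(472,230,10),Bo=(270,428,10),pinR=(320,297,66),pinL=(170,358,66),tip=(402,420,66),lev=(250,270,66),body=(247,225,44),tape=(600,225,19)).items(): print(n,px2w('top',*B(*q[:2]),q[2]).round(1))
E
```

```text
panel [ 4.84055989e+02 -3.69550761e+02 -1.96031538e-01] [-0.5  -1.1   0.59 -0.34  0.55  0.63 -0.62  0.75]
dummy [[ 548.05408622 -494.06679856   96.        ]] seen top [ 547.89388134 -492.73433366   96.        ]
drum centre seen [ 484.95578477 -365.62628947   48.        ]
tip [ 571.61250113 -330.82566065   72.        ]
arm ang 0.6124527863679768 95.73806003296181
KEY
L [485.9 320.8  10. ]
R [475.5 182.3  10. ]
Bo [410.7 250.6  10. ]
pinR [457.6 216.3  66. ]
pinL [439.5 264.   66. ]
tip [417.8 190.5  66. ]
lev [466.8 238.5  66. ]
body [480.4 246.7  44. ]
tape [476.4 137.1  19. ]
```

The panel axis comes out at about (484,-368) and the load at about (548,-493), 63° clockwise of world x. The arm points at +24°. The key axis is about (481,251): the lever rests at 224° and its stop is at 178°. Next I work out the transit rows.

```bash
cat >> h.py <<'E'
def rows(p0,psi0,wps,g=1):
    "world waypoints (x,y,z,psi deg) -> tool rows; tool down, x axis at psi, y at psi-90"
    a=np.radians(psi0); X=np.array([np.cos(a),np.sin(a)]); Y=np.array([np.sin(a),-np.cos(a)])
    return [[g]+[int(round(v)) for v in (d@X,d@Y,p0[2]-w[2],psi0-w[3])] for w in wps for d in [np.array(w[:2],float)-np.array(p0[:2],float)]]
E
python3 - <<'E'
from h import *
s=-21.6
print(rows((229,581,231),s,[(190,430,235,s),(340,300,235,-30),(430,130,235,-40),(450,-50,235,-50),(450,-200,235,-60),(536,-301,180,-66),(536,-301,55,-66)]))
E
```

```text
[[1, 19, 155, -4, 0], [1, 207, 220, -4, 8], [1, 353, 345, -4, 18], [1, 438, 505, -4, 28], [1, 493, 645, -4, 38], [1, 610, 707, 51, 44], [1, 610, 707, 176, 44]]
```

>>> drive_tool:
  targets:
    - [1,19,155,-4,0]
    - [1,19,155,-4,0]
    - [1,19,155,-4,0]
    - [1,19,155,-4,0]
    - [1,207,220,-4,8]
    - [1,207,220,-4,8]
    - [1,207,220,-4,8]
    - [1,207,220,-4,8]
    - [1,353,345,-4,18]
    - [1,353,345,-4,18]
    - [1,353,345,-4,18]
    - [1,353,345,-4,18]

```text
clock: 1.3
position: [432.0, 128.9, 235.3]
ee_rot: [0.941, -0.338, 0.0, -0.0]
contact_force: [1.2, 1.8, 0.4]
gripper_width: -0.1
grasp_force: 0.0
```

```bash
python3 - <<'E'
from h import *
print(arm.read_state()['position'])
s=-39.6
print(rows((430.5,130,235),s,[(450,-50,235,-50),(450,-200,235,-60),(536,-301,180,-66)]))
E
```

```text
[431.99107158 128.86571505 235.31659718]
[[1, 130, 126, 0, 10], [1, 225, 242, 0, 20], [1, 356, 265, 55, 26]]
```

>>> drive_tool:
  targets:
    - [1,130,126,0,10]
    - [1,130,126,0,10]
    - [1,130,126,0,10]
    - [1,130,126,0,10]
    - [1,225,242,0,20]
    - [1,225,242,0,20]
    - [1,225,242,0,20]
    - [1,356,265,55,26]
    - [1,356,265,55,26]
    - [1,356,265,55,26]
    - [1,356,265,55,26]
    - [1,356,265,55,26]

```text
clock: 2.5
position: [536.8, -300.6, 178.2]
ee_rot: [0.841, -0.542, -0.002, 0.001]
contact_force: [0.1, 0.1, 0.4]
gripper_width: 0.3
grasp_force: 0.0
```

```bash
python3 - <<'E'
from h import *
s=arm.read_state(); print(s['position'],s['ee_rot'],s['joints'].round(2))
im=arm.get_image('top')
cv2.imwrite('pics/c.png',cv2.resize(im[140:275,270:450],None,fx=4,fy=4,interpolation=cv2.INTER_CUBIC))
p0=s['position'];ax=np.array([484.3,-368])
def P(th,r=75,off=18):
    t=np.radians(th);return (*(ax+r*np.array([np.cos(t),np.sin(t)])+off*np.array([-np.sin(t),np.cos(t)])),55,th-90)
w=[P(24,75,35),P(24,75,24)]+[P(t) for t in (24,20,16,12,8,4,0,-4)]
print(rows((*p0[:2],55),-65.6,w))
E
```

```text
[ 536.7813098  -300.61563933  178.19141491] [ 8.40511542e-01 -5.41790394e-01 -1.80439801e-03  5.11802974e-04] [-0.25  0.41 -0.09 -0.   -1.07  0.67]
[[1, 5, 0, 0, 0], [1, 16, 0, 0, 0], [1, 22, 1, 0, 0], [1, 27, -1, 0, 4], [1, 33, -1, 0, 8], [1, 38, -1, 0, 12], [1, 44, -1, 0, 16], [1, 49, -1, 0, 20], [1, 54, 0, 0, 24], [1, 60, 1, 0, 28]]
```

View pics/c.png

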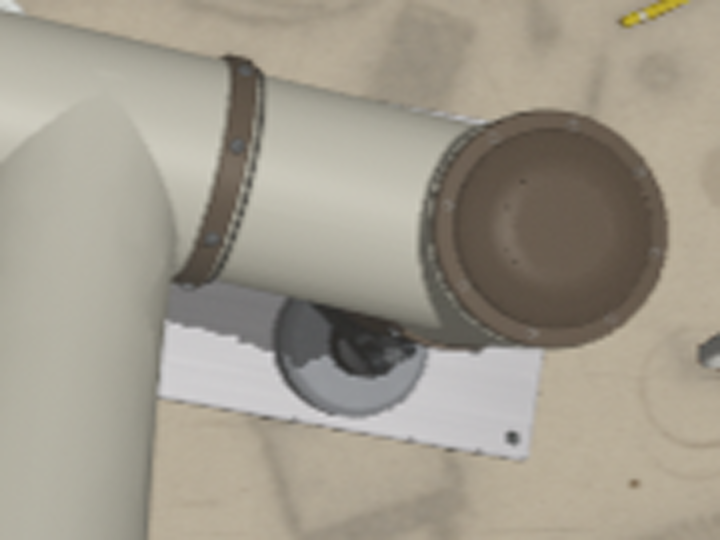

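The top camera's view is blocked by the forearm, so I'll use the scene camera to check. First I descend and make contact.

>>> drive_tool:
  targets:
    - [1,0,0,40,0]
    - [1,0,0,80,0]
    - [1,0,0,110,0]
    - [1,0,0,124,0]
    - [1,0,0,124,0]

```text
clock: 3.05
position: [536.2, -299.1, 55.9]
ee_rot: [0.841, -0.541, -0.001, 0.0]
contact_force: [-0.2, -0.2, 0.6]
gripper_width: 0.2
grasp_force: 0.0
```

```bash
python3 - <<'E'
from h import *
im=arm.get_image('scene')
cv2.imwrite('pics/d.png',cv2.resize(im[170:330,230:430],None,fx=3.7,fy=3.7,interpolation=cv2.INTER_CUBIC))
E
```

```text
(no output)
```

View pics/d.png

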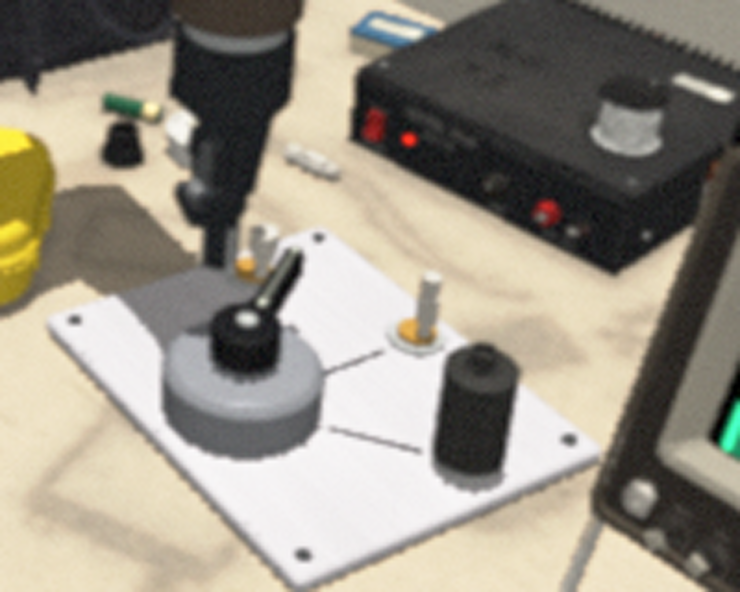

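The finger (d.png 215,250) is down on the left of the selector arm (tip 295,258), clear of the fittings. Now I push it round.

>>> drive_tool:
  targets:
    - [1,6,0,0,0]
    - [1,12,0,0,0]
    - [1,17,0,0,0]
    - [1,21,0,0,0]
    - [1,25,0,0,3]
    - [1,30,-1,0,6]
    - [1,35,-1,0,10]
    - [1,41,-1,0,14]
    - [1,46,-1,0,18]
    - [1,52,-1,0,22]
    - [1,57,0,0,26]
    - [1,60,1,0,28]

```text
clock: 4.3
position: [561.5, -355.5, 56.6]
ee_rot: [-0.684, 0.729, -0.0, 0.0]
contact_force: [1.1, 3.1, -0.5]
gripper_width: 0.2
grasp_force: 0.9
```

```bash
python3 - <<'E'
from h import *
s=arm.read_state(); p0=s['position']; q=s['ee_rot'];psi=np.degrees(2*np.arctan2(q[1],q[0])); print(p0,psi)
ax=np.array([484.3,-368])
def P(th,r=75,off=18):
    t=np.radians(th);return (*(ax+r*np.array([np.cos(t),np.sin(t)])+off*np.array([-np.sin(t),np.cos(t)])),p0[2],th-90)
print(rows(p0,psi,[P(t) for t in range(-8,-57,-4)]))
E
```

```text
[ 561.52728063 -355.45795547   56.55411478] 266.3350778655556
[[1, 5, 0, 0, 364], [1, 11, -1, 0, 368], [1, 16, -1, 0, 372], [1, 21, -1, 0, 376], [1, 27, 0, 0, 380], [1, 32, 1, 0, 384], [1, 37, 2, 0, 388], [1, 42, 3, 0, 392], [1, 47, 5, 0, 396], [1, 52, 7, 0, 400], [1, 57, 10, 0, 404], [1, 62, 13, 0, 408], [1, 66, 16, 0, 412]]
```

>>> drive_tool:
  targets:
    - [1,5,0,0,4]
    - [1,11,-1,0,8]
    - [1,16,-1,0,12]
    - [1,21,-1,0,16]
    - [1,27,0,0,20]
    - [1,32,1,0,24]
    - [1,37,2,0,28]
    - [1,42,3,0,32]
    - [1,47,5,0,36]
    - [1,52,7,0,40]
    - [1,57,10,0,44]
    - [1,62,13,0,48]

```text
clock: 5.5
position: [545.1, -416.6, 56.7]
ee_rot: [-0.328, 0.945, -0.001, 0.001]
contact_force: [1.2, 1.9, 0.4]
gripper_width: -0.2
grasp_force: 1.0
```

```bash
python3 - <<'E'
from h import *
s=arm.read_state(); p0=s['position']; q=s['ee_rot'];psi=np.degrees(2*np.arctan2(q[1],q[0])); psi=(psi+180)%360-180;print(p0,psi)
im=arm.get_image('scene')
cv2.imwrite('pics/e.png',cv2.resize(im[220:330,270:400],None,fx=5,fy=5,interpolation=cv2.INTER_CUBIC))
ax=np.array([484.3,-368])
def P(th,r=75,off=18):
    t=np.radians(th);return (*(ax+r*np.array([np.cos(t),np.sin(t)])+off*np.array([-np.sin(t),np.cos(t)])),p0[2],th-90)
print(rows(p0,psi,[P(t) for t in (-55,-58,-60,-62,-63)]))
# predicted tip pixels in e.png for arm angles
for th in (-50,-54,-58,-62,-66):
    t=np.radians(th);pt=w2px('scene',np.array([[*(ax+97*np.array([np.cos(t),np.sin(t)])),72],[*(ax+20*np.array([np.cos(t),np.sin(t)])),72]]))
    print(th,((pt-[270,220])*5).round())
E
```

```text
[ 545.0678728  -416.64331141   56.70767145] -141.6953450223466
[[1, 4, 0, 0, 3], [1, 8, -1, 0, 6], [1, 11, -1, 0, 8], [1, 13, -1, 0, 10], [1, 15, -1, 0, 11]]
-50 [[345. 206.]
 [170. 188.]]
-54 [[345. 215.]
 [170. 190.]]
-58 [[344. 224.]
 [170. 192.]]
-62 [[341. 233.]
 [169. 194.]]
-66 [[337. 242.]
 [168. 196.]]
```

View pics/e.png

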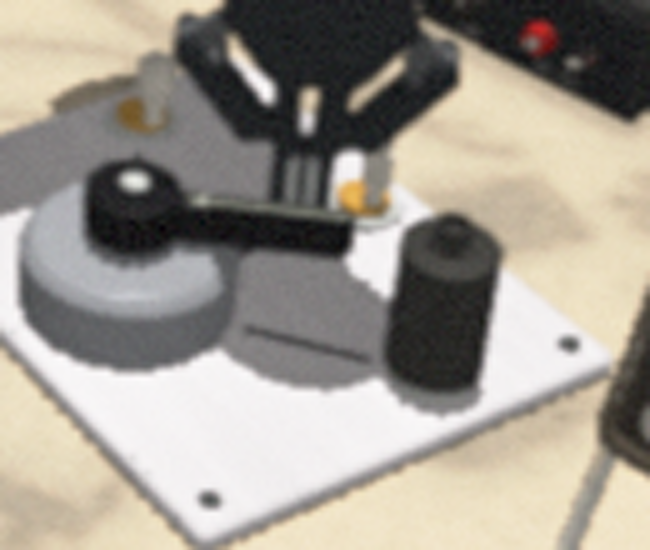

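The finger is pushing mid-arm. The arm's white line ends near (345,219) in e.png, which puts it at about -54°. About 9° more is needed to reach -63°.

>>> drive_tool:
  targets:
    - [1,4,0,0,3]
    - [1,8,-1,0,6]
    - [1,11,-1,0,8]
    - [1,13,-1,0,10]
    - [1,13,-1,0,10]

```text
clock: 6.05
position: [535.6, -425.7, 56.8]
ee_rot: [-0.246, 0.969, -0.001, 0.001]
contact_force: [2.6, -0.2, -0.7]
gripper_width: 0.0
grasp_force: 0.8
```

>>> drive_tool:
  targets:
    - [1,-15,0,0,0]
    - [1,-30,0,0,0]
    - [1,-30,0,0,0]

```text
clock: 6.35
position: [563.1, -409.4, 56.1]
ee_rot: [-0.247, 0.969, -0.0, 0.0]
contact_force: [-0.8, -1.0, -0.8]
gripper_width: -0.1
grasp_force: 0.0
```

```bash
python3 - <<'E'
from h import *
s=arm.read_state(); p0=s['position']; q=s['ee_rot'];psi=np.degrees(2*np.arctan2(q[1],q[0])); psi=(psi+180)%360-180;print(p0,psi)
im=arm.get_image('scene')
cv2.imwrite('pics/f.png',cv2.resize(im[235:285,280:380],None,fx=8,fy=8,interpolation=cv2.INTER_CUBIC))
ax=np.array([484.3,-368])
for th in (-56,-60,-63,-66,-70):
    t=np.radians(th);pt=w2px('scene',np.array([[*(ax+r*np.array([np.cos(t),np.sin(t)])),72] for r in (97,30)]))
    print(th,((pt-[280,235])*8).round())
print('load top',((w2px('scene',[[548,-493.5,96]])-[280,235])*8).round())
E
```

```text
[ 563.1257162  -409.36478127   56.10070775] -151.3526397486424
-56 [[471. 231.]
 [227. 192.]]
-60 [[468. 246.]
 [226. 196.]]
-63 [[464. 257.]
 [225. 199.]]
-66 [[460. 267.]
 [223. 202.]]
-70 [[452. 281.]
 [221. 206.]]
load top [[637. 224.]]
```

View pics/f.png

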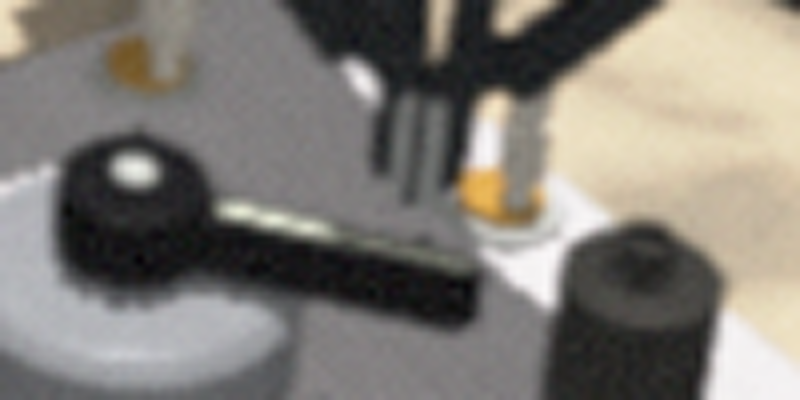

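The arm's white line runs from (220,208) to (470,267) in f.png, which is about -62.5°, so it is on target. I retreat up and cross to the key.

```bash
python3 - <<'E'
from h import *
s=-151.4
print(rows((563,-409,56),s,[(563,-409,235,s),(450,-200,235,-130),(450,-50,235,-110),(420,100,235,-92)]))
E
```

```text
[[1, 0, 0, -179, 0], [1, -1, 238, -179, -21], [1, -73, 369, -179, -41], [1, -118, 515, -179, -59]]
```

>>> drive_tool:
  targets:
    - [1,0,0,-40,0]
    - [1,0,0,-80,0]
    - [1,0,0,-130,0]
    - [1,0,0,-180,0]
    - [1,0,0,-180,0]

```text
clock: 6.9
position: [563.8, -413.0, 246.5]
ee_rot: [-0.247, 0.969, -0.006, 0.006]
contact_force: [0.6, -0.7, -0.3]
gripper_width: 0.0
grasp_force: 0.0
```

>>> drive_tool:
  targets:
    - [1,0,119,0,-10]
    - [1,0,238,0,-21]
    - [1,0,238,0,-21]
    - [1,0,238,0,-21]
    - [1,0,238,0,-21]
    - [1,-73,369,0,-41]
    - [1,-73,369,0,-41]
    - [1,-73,369,0,-41]
    - [1,-118,515,0,-59]
    - [1,-118,515,0,-59]
    - [1,-118,515,0,-59]
    - [1,-118,515,0,-59]

```text
clock: 8.1
position: [418.2, 102.5, 236.5]
ee_rot: [-0.694, 0.72, 0.0, 0.001]
contact_force: [0.1, 0.1, -0.1]
gripper_width: 0.2
grasp_force: 0.0
```

```bash
python3 - <<'E'
from h import *
s=arm.read_state(); p0=s['position']; q=s['ee_rot'];psi=np.degrees(2*np.arctan2(q[1],q[0])); psi=(psi+180)%360-180;print(p0,psi)
im=arm.get_image('top')
a=cv2.resize(im[155:258,300:420],None,fx=4,fy=4,interpolation=cv2.INTER_CUBIC);cv2.imwrite('pics/g.png',a)
ax=np.array([484.3,-368])
for th in (-57,-63,-69):
    t=np.radians(th);print(th,((w2px('top',[[*(ax+97*np.array([np.cos(t),np.sin(t)])),72]])-[300,155])*4).round())
print(rows(p0,psi,[(412,140,p0[2],-92),(412,140,57,-92)]))
E
```

```text
[418.21887144 102.47829697 236.51931347] -92.06304436854236
-57 [[364. 197.]]
-63 [[373. 211.]]
-69 [[379. 225.]]
[[1, -37, 8, 0, 0], [1, -37, 8, 180, 0]]
```

View pics/g.png

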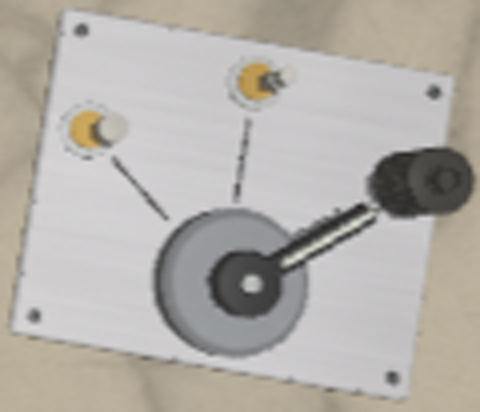

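The white line's tip is at (375,212) in g.png, against (373,211) predicted for -63°, so the arm points at the load. Next I move down beside the key lever.

>>> drive_tool:
  targets:
    - [1,-37,8,0,0]
    - [1,-37,8,40,0]
    - [1,-37,8,80,0]
    - [1,-37,8,120,0]
    - [1,-37,8,160,0]
    - [1,-37,8,179,0]
    - [1,-37,8,179,0]

```text
clock: 8.85
position: [411.2, 132.9, 54.8]
ee_rot: [-0.691, 0.723, 0.0, -0.004]
contact_force: [0.1, -0.1, 0.5]
gripper_width: 0.1
grasp_force: 0.0
```

```bash
python3 - <<'E'
from h import *
im=arm.get_image('scene')
cv2.imwrite('pics/h.png',cv2.resize(im[120:250,90:260],None,fx=4.5,fy=4.5,interpolation=cv2.INTER_CUBIC))
E
```

```text
(no output)
```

View pics/h.png

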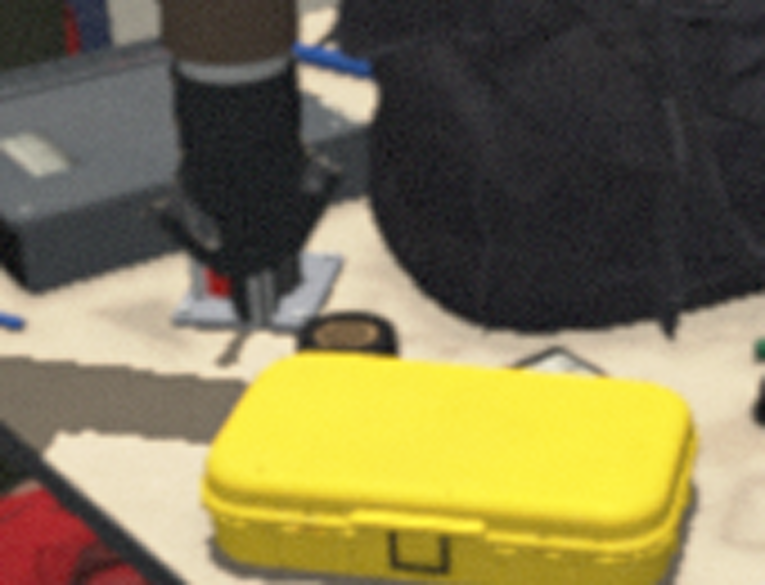

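The finger is in front of the lever on its right side, clear of the case and the bag. I push in +y.

>>> drive_tool:
  targets:
    - [1,-10,0,0,0]
    - [1,-20,0,0,0]
    - [1,-28,0,0,0]
    - [1,-33,0,0,0]
    - [1,-38,0,0,0]
    - [1,-43,0,0,0]
    - [1,-48,0,0,0]
    - [1,-53,0,0,0]
    - [1,-58,0,0,0]
    - [1,-63,0,0,0]
    - [1,-68,0,0,0]
    - [1,-68,0,0,0]

```text
clock: 10.1
position: [416.6, 204.7, 57.6]
ee_rot: [-0.692, 0.722, -0.0, 0.001]
contact_force: [-0.6, -1.5, -0.3]
gripper_width: 0.2
grasp_force: 0.5
```

>>> drive_tool:
  targets:
    - [1,-4,1,0,0]
    - [1,-8,2,0,0]
    - [1,-12,2,0,0]
    - [1,-16,3,0,0]
    - [1,-20,3,0,0]
    - [1,-23,4,0,0]
    - [1,-26,4,0,0]
    - [1,-26,4,0,0]

```text
clock: 10.9
position: [412.9, 229.9, 57.2]
ee_rot: [-0.691, 0.722, 0.0, -0.0]
contact_force: [-1.1, -2.7, -0.4]
gripper_width: -0.0
grasp_force: 0.9
```

>>> drive_tool:
  targets:
    - [1,-2,0,0,0]
    - [1,-4,0,0,0]
    - [1,-5,0,0,0]
    - [1,-5,0,0,0]

```text
clock: 11.3
position: [413.2, 234.7, 57.3]
ee_rot: [-0.691, 0.723, 0.0, -0.0]
contact_force: [-2.2, -2.5, 0.5]
gripper_width: -0.0
grasp_force: 1.0
```

>>> drive_tool:
  targets:
    - [1,-1,0,0,0]
    - [1,-2,0,0,0]
    - [1,-2,0,0,0]

```text
clock: 11.6
position: [413.3, 236.7, 57.3]
ee_rot: [-0.691, 0.723, 0.0, -0.0]
contact_force: [-1.8, -2.3, 0.2]
gripper_width: -0.0
grasp_force: 1.1
```

>>> drive_tool:
  targets:
    - [1,-1,0,0,0]
    - [1,-1,0,0,0]
    - [1,-2,0,0,0]
    - [1,-2,0,0,0]

```text
clock: 12.0
position: [413.4, 238.7, 57.3]
ee_rot: [-0.691, 0.723, 0.0, 0.0]
contact_force: [-1.8, -3.2, 0.2]
gripper_width: 0.3
grasp_force: 1.2
```

>>> drive_tool:
  targets:
    - [1,-1,0,0,0]
    - [1,-1,0,0,0]
    - [1,-1,0,0,0]

```text
clock: 12.3
position: [413.4, 239.3, 57.3]
ee_rot: [-0.691, 0.723, -0.0, -0.0]
contact_force: [-2.0, -3.1, 0.1]
gripper_width: -0.3
grasp_force: 1.9
```

>>> drive_tool:
  targets:
    - [1,-1,0,0,0]
    - [1,-1,0,0,0]
    - [1,-1,0,0,0]

```text
clock: 12.6
position: [413.3, 239.7, 57.3]
ee_rot: [-0.691, 0.723, -0.0, -0.001]
contact_force: [-1.1, -5.9, 1.4]
gripper_width: -0.1
grasp_force: 3.0
```

```bash
python3 - <<'E'
from h import *
im=arm.get_image('scene'); s=arm.read_state(); print(s['position'],s['contact_force'])
im2=arm.get_image('top')
a=cv2.resize(im[165:220,125:185],None,fx=8,fy=8,interpolation=cv2.INTER_CUBIC)
b=cv2.resize(im2[205:260,95:135],None,fx=8,fy=8,interpolation=cv2.INTER_CUBIC)
cv2.imwrite('pics/i.png',np.hstack([a,b]))
E
```

```text
[413.3002049 239.6603282  57.293366 ] [-1.14298712 -6.56141169  2.07258484]
```

View pics/i.png

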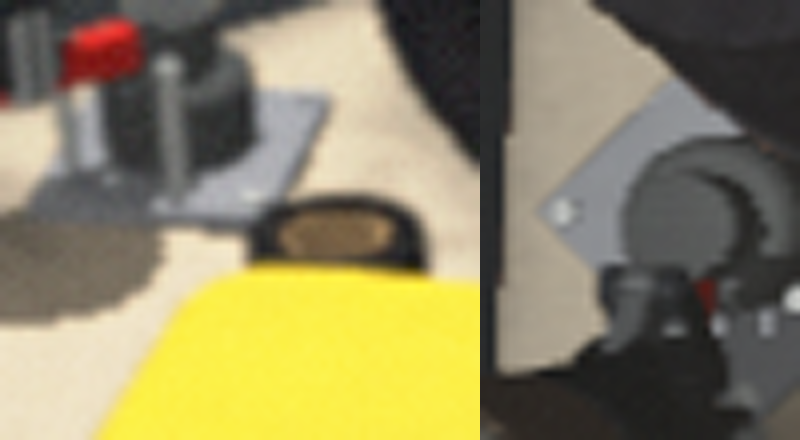

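The finger holds the lever over against the far pin. The force has risen to about 6 N with almost no further travel, so the lever is at its stop.

```bash
python3 -c "
from bench import arm
print(arm.job_done())"
```

```text
the job is handed in; nothing more can be done
None
```

I handed the job in with the selector arm pointing at the dummy load (about -63° measured, as wanted) and the finger holding the key lever at its stop with about 6 N; no verdict came back.

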